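# Pack the spindle box and close its lid

## Task

Pack the two turned spindles and close the box: the thick pale spindle lies on the raised bed and sticks out above the fill line, so lay it flat in the deep bed, then lay the slim dark spindle flat on the raised bed. Take the lid off its sloping stand by the handle and put it on the box, handle up, so that it sits fully home and flush all round; leave the other loose things standing where they are.

Things in the scene. Friction and masses are not known exactly. Their poses are not given: they have to be found in the camera images.
- box: fixed open plywood box, outside 188 (its x) x 218 (its y) x 74 high, walls 9, floor 8, inside 170 x 200; a red fill line is painted round the inside 9 below the rim. Origin: centre of its underside on the table; z up. Inside, two beds lie side by side along its y, their centre lines at box x = -42.5 and +42.5; which is which varies
- raised_bed: dark wooden slab 82 (x) x 196 (y) x 26 thick, fixed on the floor of the box: the shallow half. Origin: centre of its underside, 8 above the table; its top is 40 below the box rim. Axes as the box. The thick spindle lies on it at the start and sticks out 8 above the rim
- deep_bed: grey felt-coloured hard panel 82 (x) x 196 (y) x 4 thick, fixed on the floor of the box: the deep half. Origin: centre of its underside, 8 above the table; its top is 62 below the box rim. Axes as the box
- thick_centre (a point): pale wooden spindle, 170 long along its y, loose, about 0.13-0.25 kg: square end blocks 48 x 48, each 48 long, and between them a round waist of 28 diameter, 74 long. The point is its centre (24 above what it lies on); z up as it lies at the start
- slim_centre (a point): dark wooden spindle, 170 long along its y, loose, about 0.06-0.13 kg: square end blocks 30 x 30, each 48 long, and between them a round waist of 20 diameter, 74 long. It lies on a 12 mm thick board to the left or right of the box, with a cork block and a small finial beside it. The point is its centre (15 above what it lies on); z up
- lid_plate (a point): wooden lid of the box, loose, 0.24-0.39 kg: plate 198 (x) x 228 (y) x 9 thick. Point: centre of the plate's underside; z is the plate's normal, towards the handle. Under the plate a rim of battens, 162 (x) x 192 (y) outside, reaches 7 down and enters the box with 4 play on every side; seated, the plate rests on the box rim, the point 74 above the table
- stand: grey fixed stand, 206 x 236, about 150 high, to the left or right of the box; the lid lies on it at the start. Its face slopes 35 degrees from level, rising towards its +x and facing its -x (the robot's side). A lip along the lower edge rises 16 from the face and holds the lid's lower edge. Origin: centre of its foot on the table, z up; face centre 88 above it
- board: fixed flat wooden board 200 x 250 x 12 thick, on the other side of the box from the stand; the slim spindle, a cork block and a finial lie on it. Origin: centre of its underside on the table
- lid_handle (a point): the lid's handle: dark wooden bar 18 thick (lid x), 110 long (lid y), standing 40 up from the plate's top. The point is the bar's centre, 29 above lid_plate along lid z; axes as lid_plate
- sanding_block: bystander: cork sanding block 55 x 95 x 34 on the board; origin centre of underside
- finial: bystander: pale turned finial 52 wide, 70 high, standing on the board; origin centre of underside
- finish_bottle: bystander: white bottle 60 wide, 170 high, behind the box; origin centre of underside
- wax_jar: bystander: amber jar 72 wide, 60 high, behind the box; origin centre of underside
- turned_bowl: bystander: wooden bowl 90 wide, 50 high, behind the box; origin centre of underside
- chuck: bystander: steel lathe chuck 80 wide, 60 high, between robot and box; origin centre of underside
- mallet: bystander: turned mallet standing on its head, 70 wide, 200 high, between robot and box; origin centre of underside
Not all that is in view belongs to the job. What is shaped like the part that bears thick_centre but green is not meant. There is more than one size of the part that bears slim_centre; the job needs the smaller.

How it is judged (in metres and radians):
At the end, for the whole second after the job is handed in: Thick spindle flat in the deep bed, slim one flat on the raised bed (centres within 35 mm of the bed's centre, at most 5 mm high); lid on the box, handle up, within 9 mm of centre and 0.12 rad of square, plate within 3.5 mm below / 2.5 mm above rim height, tilt under 0.03 rad (horizontal distance between thick_centre and deep_bed below 0.035 m and z of thick_centre in the frame of box below 0.041 m and horizontal distance between slim_centre and raised_bed below 0.035 m and z of slim_centre in the frame of box below 0.054 m and z of lid_plate in the frame of box between 0.0705 and 0.0765 m and angle between lid_plate's own z axis and vertical below 0.03 rad and horizontal distance between lid_plate and box below 0.009 m and z of lid_handle in the frame of box above 0.09 m and angle between the y axis of lid_plate and the y axis of box, either way round below 0.12 rad); the robot touches nothing.
It fails at once if a bystander (block, finial, bottle, jar, bowl, chuck or mallet) is moved more than 30 mm or toppled (distance of any of sanding_block, finial, finish_bottle, wax_jar, turned_bowl, chuck, mallet from where it was at the start of the episode above 0.03 m or angle between any of sanding_block, finial, finish_bottle, wax_jar, turned_bowl, chuck, mallet's own z axis and vertical above 0.5 rad).
It also fails if it takes over 64 s, if anything falls off the work surface, if the arm or the gripper's body presses on something with over 40 N, if the wrist force passes 120 N, or if a joint passes its speed limit or range.

## Robot

A 7-joint arm with a two-finger parallel gripper is mounted at the origin on the work surface. World frame = base frame: x ahead of the robot, y to its left, z up, the work surface at z = 0. Lengths are in mm, angles in rad, forces in N, time in s.
With the tool pointing down it reaches from about 425 to 950 mm from the base axis. Payload 4.7 kg.
Tool frame: the origin (TCP) lies between the finger pads; the fingertips stand ctrl.finger_overhang ahead of it and the grasp point (between the pads) lies 8 mm behind it (ctrl.finger_overhang is the distance from the TCP to the fingertips, in mm); z points along the fingers, x is the direction in which the jaws open and shut, and the axes are right-handed (so a half turn about z gives the same grasp; the last joint's range is limited). The gripper opens to 85 mm and grips with 20 to 120 N. Pads are 22 mm wide; open, the fingers measure 114 mm over their backs; the gripper's body (76 mm by 85 mm) begins 54 mm behind the grasp point. The pads swing forward as they close: fully open they stand 13 mm farther back than shut.
Start: joints at [-1.308, 0.469, -0.049, 1.532, 0.024, 1.141, -0.082], TCP at [194.14, 646.498, 215.035] pointing down, gripper open.
Joint ranges: [-2.59, 2.59], [-0.33, 1.99], [-1.39, 1.29], [0.1, 2.45], [-1.04, 4.18], [0.21, 1.99], [-2.66, 2.66]. Speed limits (rad/s): [2.57, 2.57, 3.14, 3.14, 3.14, 3.14, 3.14].

## Interface

Orientations are given as a rotation vector (axis times angle).
In Python, from plant import ctrl gives the robot as it stands. Calls block until the motion is done:
- ctrl.move_ptp(position, orientation): joint-space move of the TCP to a pose.
- ctrl.move_linear(position, max_speed=150, frame=None, threshold=None): straight line of the TCP; frame=None keeps the orientation; max_speed is the mean speed in mm/s. With threshold (N) it stops when the force on the tool has changed by that much, and returns True; else False.
- ctrl.move_joints(angles): joint-space move.
- ctrl.set_gripper(opening, grasp_force=None): finger opening in mm; grasp_force is the grip in N (None keeps the last); returns when the fingers have stopped.
- ctrl.wait(seconds).
- ctrl.solve_ik(position, orientation): joint angles nearest the present ones, or None.
- ctrl.read_state(): the state.
- ctrl.snapshot(name): name is "scene" or "top" or "wrist"; returns a dict with "img" (480x640x3 uint8, red, green, blue), "range_z" (480x640 float32, mm along the optical axis (not along the pixel's ray), 0 where there is no reading), "K" (3x3 intrinsics, pixels), "dist" ([k1, k2, p1, p2, k3] as OpenCV has them; the pictures are not rectified), "R" (3x3) and "t" (3): a world point X has camera coordinates R X + t; the wrist camera has in their place "tool_from_camera" (4x4, takes a point from camera to tool coordinates, whose origin is the TCP and whose axes are the tool frame's). Camera axes: x right, y down, z forward; pixel columns grow to the right and rows downward; lengths in mm; the calibration is good to about 2 mm. A picture is of the moment at which its call begins: read the wrist's pose just before it.
A pose or a line that the arm cannot do raises ctrl.IKError and nothing moves.
- ctrl.job_done(): hands the job in, once; it reports no verdict.
The state is a dict: "time": time; "qpos": joint angles; "qvel": joint speeds; "joint_torque": joint torques, N m; "tcp_pos": TCP position; "tool_rot": TCP orientation; "contact_force": force on the tool from outside, world axes, zero at the start; "torque": the same for the moment, N m; "width": finger opening in mm.
Only numpy, scipy, OpenCV 4.12 (cv2) and the standard library are available. Lean on these libraries where they do the work, as an engineer would, in place of code of your own. Each camera call takes 0.05 s, during which the arm holds its last target.

## Working session

There is one attempt and no reset: what is moved stays moved. The work goes in short steps, each a Python script; the robot and the scene stay as the last script left them, time stands still between calls to the robot, and variables do not carry over. Pictures are saved under pics/ and viewed, and the job is handed in when it is done.

```bash
ls; mkdir -p pics; cat > h.py <<'E'
import numpy as np, cv2, pickle
from plant import ctrl
E
python3 - <<'E'
from h import *
s=ctrl.read_state(); print({k:np.round(v,3) for k,v in s.items()}, ctrl.finger_overhang)
d={}
for n in("scene","top"):
    d[n]=ctrl.snapshot(n); cv2.imwrite(f"pics/{n}0.png",cv2.cvtColor(d[n]["img"],cv2.COLOR_RGB2BGR))
    print(n,d[n]["K"],d[n]["dist"],d[n]["R"],d[n]["t"])
pickle.dump(d,open("s0.pkl","wb"))
E
```

```text
pics
{'time': np.float64(0.0), 'qpos': array([-1.308,  0.469, -0.049,  1.534,  0.024,  1.141, -0.082]), 'qvel': array([ 0.   ,  0.   ,  0.   , -0.001, -0.001, -0.001, -0.   ]), 'joint_torque': array([-1.0000e-03, -5.1032e+01, -4.7000e-02, -2.3771e+01,  1.1000e-02,
        8.0000e-03,  0.0000e+00]), 'tcp_pos': array([194.017, 645.865, 213.958]), 'tool_rot': array([ 2.520e+00,  1.874e+00, -2.000e-03]), 'contact_force': array([-0.219, -0.137,  0.308]), 'torque': array([ 0.005, -0.042, -0.022]), 'width': np.float64(85.382)} 11.0
scene [[588.17923053   0.         322.18085104]
 [  0.         588.17923053 241.24800079]
 [  0.           0.           1.        ]] [-0.18672877  0.          0.          0.          0.        ] [[-0.46798688  0.88372859 -0.00347163]
 [ 0.59217123  0.31066908 -0.74351729]
 [-0.65598896 -0.35001214 -0.6687077 ]] [ 230.70179208 -214.60482102 1868.47005944]
top [[437.58945426   0.         323.44713282]
 [  0.         437.58945426 237.69715221]
 [  0.           0.           1.        ]] [-0.00933179  0.          0.          0.          0.        ] [[ 0.0124114  -0.99967803  0.0221311 ]
 [-0.99742159 -0.01394186 -0.07039738]
 [ 0.07068326 -0.02120031 -0.99727349]] [ -21.5436299   481.95220014 1015.21375998]
```

View pics/scene0.png

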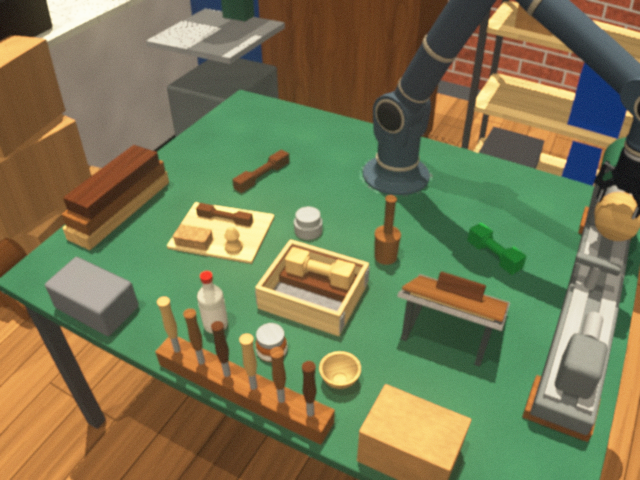

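View pics/top0.png

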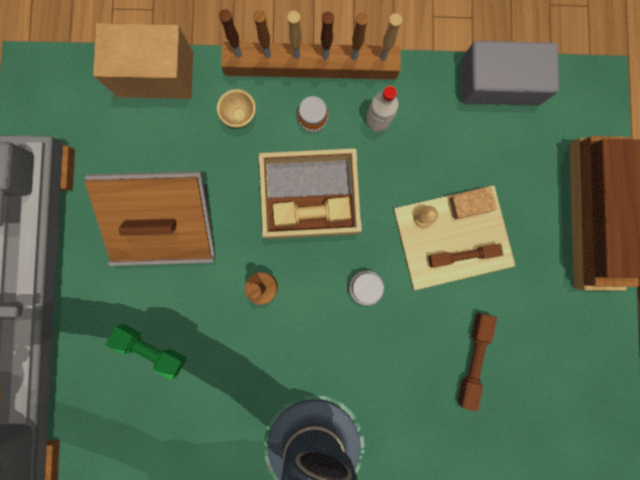

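The box sits at top (260-358, 150-237). The thick pale spindle is on its near bed at (312,212), and the far bed is the deep one. The lid is on its stand at left, with the handle at (147,227). The slim spindle is on the board at (466,256). The larger dark spindle at (478,360) and the green one at (145,352) are decoys. Next I'll measure.

```bash
cat >> h.py <<'E'
def cloud(s,T=None):
    """world point of each pixel from range"""
    h,w=s["range_z"].shape
    u,v=np.meshgrid(np.arange(w,dtype=np.float64),np.arange(h,dtype=np.float64))
    p=cv2.undistortPoints(np.stack([u,v],-1).reshape(-1,1,2),s["K"],s["dist"]).reshape(h,w,2)
    z=s["range_z"].astype(float)[...,None]
    c=np.concatenate([p*z,z],-1)
    if T is None: X=(c-s["t"])@s["R"]
    else: X=c@T[:3,:3].T+T[:3,3]
    X[s["range_z"]<=0]=np.nan
    return X
def ray(s,uv,z,T=None):
    p=cv2.undistortPoints(np.asarray(uv,float).reshape(-1,1,2),s["K"],s["dist"]).reshape(-1,2)
    d=np.c_[p,np.ones(len(p))]
    if T is None: d=d@s["R"]; o=-s["R"].T@s["t"]
    else: d=d@T[:3,:3].T; o=T[:3,3]
    k=(z-o[2])/d[:,2]
    return o+k[:,None]*d
def rect(P):
    """min-area rect of xy points (mm): centre, (long,short), angle of long axis"""
    (c,(a,b),_)=r=cv2.minAreaRect((np.asarray(P)[:,:2]).astype(np.float32))
    q=cv2.boxPoints(r); e=[q[1]-q[0],q[2]-q[1]]; l=max(e,key=np.linalg.norm)
    return np.array(c),max(a,b),min(a,b),np.arctan2(l[1],l[0])
E
python3 - <<'E'
from h import *
d=pickle.load(open("s0.pkl","rb"))
X=cloud(d["top"])
for n,(u,v) in dict(table=(380,330),boxrimN=(310,235),thickblkL=(285,213),thickblkR=(340,209),waist=(312,212),deep=(310,178),handle=(147,227),lid=(150,190),lidlow=(150,255),board=(430,270),slimL=(438,261),slimR=(495,251),slimw=(466,256),finial=(427,215),mallet=(262,290),chuck=(367,288),bottle=(385,108)).items():
    print(n,np.round(X[v,u],1))
E
```

```text
table [ 266.1 -152.2    1.7]
boxrimN [486.7  16.4  35.2]
thickblkL [530.9  71.9  84.7]
thickblkR [541.7 -49.7  84.5]
waist [535.4  12.4  74. ]
deep [625.3  18.7  12.3]
handle [490.5 352.2 140.3]
lid [566.8 346.9 146.3]
lidlow [435.1 376.7  51.7]
board [ 409.3 -268.7   13.9]
slimL [ 430.1 -278.9   45.2]
slimR [ 455.1 -413.4   41.7]
slimw [ 442.7 -346.5   38.2]
finial [ 532.1 -245.4   77.9]
mallet [365.1 109.7 162.8]
chuck [ 367.3 -113.3   62.7]
bottle [ 758.2 -142.8  124.8]
```

Measured heights agree with the given sizes to 2–3 mm. Next I'll fit the outlines.

```bash
python3 - <<'E'
from h import *
d=pickle.load(open("s0.pkl","rb"))
t=d["top"];X=cloud(t)
def comp(m,seed=None):
    n,l,st,_=cv2.connectedComponentsWithStats(m.astype(np.uint8))
    i=1+np.argmax(st[1:,4]); return l==i
def box_(x0,x1,y0,y1,z0,z1):
    return (X[...,0]>x0)&(X[...,0]<x1)&(X[...,1]>y0)&(X[...,1]<y1)&(X[...,2]>z0)&(X[...,2]<z1)
def rep(n,m,z):
    m=comp(m); c=np.argwhere(m)[:,::-1]
    c=np.concatenate([c+[a,b] for a in(-.5,.5) for b in(-.5,.5)])
    r=rect(ray(t,c,z)); print(n,m.sum(),"c",np.round(r[0],1),"LxS",np.round(r[1:3],1),"ang",round(np.degrees(r[3]),2), "zmed",np.round(np.median(X[m][:,2]),1)); return m
rep("box",box_(430,720,-150,180,66,95),74)
rep("thick",box_(430,720,-150,180,80,95),82)
rep("deepfloor",box_(560,720,-150,180,5,16),12)
hsv=cv2.cvtColor(t["img"],cv2.COLOR_RGB2HSV)
rep("slim",box_(390,500,-450,-240,30,60),42)
rep("board",box_(330,620,-480,-180,8,80),12)
# lid plane fit
m=box_(380,640,240,480,40,200)
hb=hsv
P=X[m]; 
# ransac-ish: expected normal
best=None
rng=np.random.default_rng(0)
for _ in range(300):
    a=P[rng.integers(len(P),size=3)]; n=np.cross(a[1]-a[0],a[2]-a[0]); L=np.linalg.norm(n)
    if L<1:continue
    n/=L; k=(abs((P-a[0])@n)<3).sum()
    if best is None or k>best[0]: best=(k,n,a[0])
k,n,p0=best; I=abs((P-p0)@n)<4; c=P[I].mean(0); n=np.linalg.svd(P[I]-c,full_matrices=False)[2][2]; n*=np.sign(n[2])
print("lid n",n,"tilt",np.degrees(np.arccos(n[2])),"az",np.degrees(np.arctan2(n[1],n[0])),k,len(P),c)
H=(P-c)@n; Q=P[H>25]; print("handle top h",np.median(H[H>25]),len(Q))
E
```

```text
box 1621 c [581.1  18.5] LxS [222.5 191.6] ang -86.04 zmed 75.2
thick 466 c [531.5  71.4] LxS [55.9 50.4] ang -84.29 zmed 83.3
deepfloor 2631 c [625.6  21.8] LxS [203.6  86.5] ang -86.09 zmed 13.2
slim 822 c [ 445.2 -345.6] LxS [175.8  32.4] ang -79.77 zmed 41.5
board 8586 c [ 489.5 -327.5] LxS [254.8 202.9] ang -76.1 zmed 14.0
lid n [-0.57263601 -0.02626412  0.81938892] tilt 34.97633113551149 az -177.3739520040168 7874 10107 [508.79228308 357.56508405 104.94454162]
handle top h 39.0812610374207 566
```

```bash
python3 - <<'E'
import cv2
a=cv2.imread("pics/top0.png")
cv2.imwrite("pics/lidcrop.png",cv2.resize(a[160:280,70:230],None,fx=5,fy=5,interpolation=cv2.INTER_CUBIC))
E
```

```text
(no output)
```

View pics/lidcrop.png

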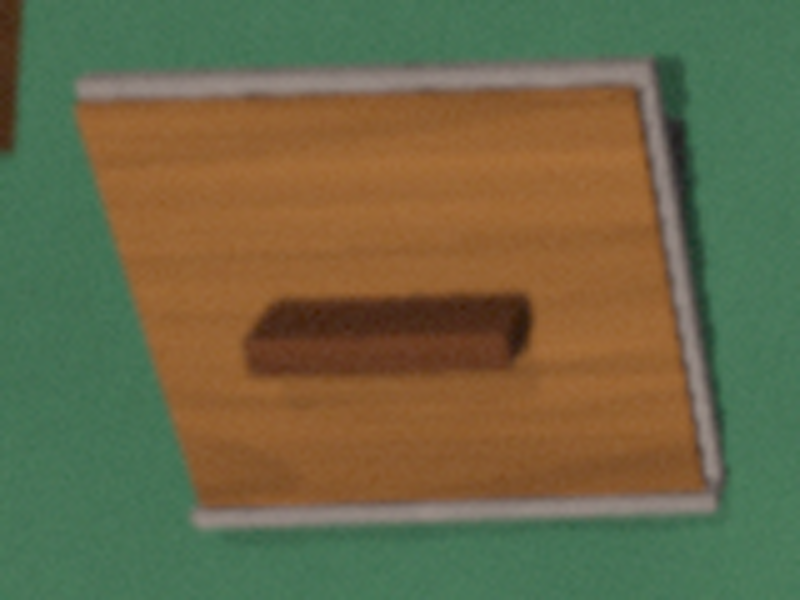

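```bash
cat >> h.py <<'E'
from scipy.spatial.transform import Rotation as Ro
def down(yaw):  # tool x at yaw (deg), z down
    a=np.radians(yaw);c,s=np.cos(a),np.sin(a)
    return Ro.from_matrix(np.array([[c,s,0],[s,-c,0],[0,0,-1]])).as_rotvec()
def wrist(name):
    s=ctrl.read_state(); d=ctrl.snapshot("wrist")
    T=np.eye(4);T[:3,:3]=Ro.from_rotvec(s["tool_rot"]).as_matrix();T[:3,3]=s["tcp_pos"]
    d["T"]=T@d["tool_from_camera"]; pickle.dump(d,open(name+".pkl","wb"))
    cv2.imwrite(f"pics/{name}.png",cv2.cvtColor(d["img"],cv2.COLOR_RGB2BGR)); return d
def st():
    s=ctrl.read_state(); print("t",round(s["time"],2),"tcp",np.round(s["tcp_pos"],1),"F",np.round(s["contact_force"],1),"M",np.round(s["torque"],2),"w",round(s["width"],1),"q",np.round(s["qpos"],2)); return s
E
python3 - <<'E'
from h import *
ctrl.move_linear([194,646,330],max_speed=250)
st()
for y in (4,184): print(y,ctrl.solve_ik([560,17,330],down(y)))
ctrl.move_ptp([560,17,330],down(4))
st(); d=wrist("w_box"); print(d["tool_from_camera"].round(2),d["K"],d["dist"])
E
```

```text
t 0.71 tcp [193.9 645.7 330. ] F [ 0.1 -0.3 -0.4] M [-0.06  0.01 -0.02] w 85.5 q [-1.31  0.4  -0.04  1.37  0.02  1.37 -0.08]
4 [-0.64374098  0.21790479  0.65760735  1.67876083 -0.13788552  1.29188294
  0.11032372]
184 None
t 3.28 tcp [560.1  18.4 329.8] F [ 0.4 -0.2 -0. ] M [-0.01  0.01  0.02] w 85.1 q [-0.64  0.22  0.66  1.68 -0.14  1.29  0.11]
[[   1.      0.      0.     -0.35]
 [  -0.      0.96    0.27  -68.92]
 [  -0.     -0.27    0.96 -159.55]
 [   0.      0.      0.      1.  ]] [[359.34807349   0.         320.74672049]
 [  0.         359.34807349 237.33886802]
 [  0.           0.           1.        ]] [0.02070525 0.         0.         0.         0.        ]
```

View pics/w_box.png

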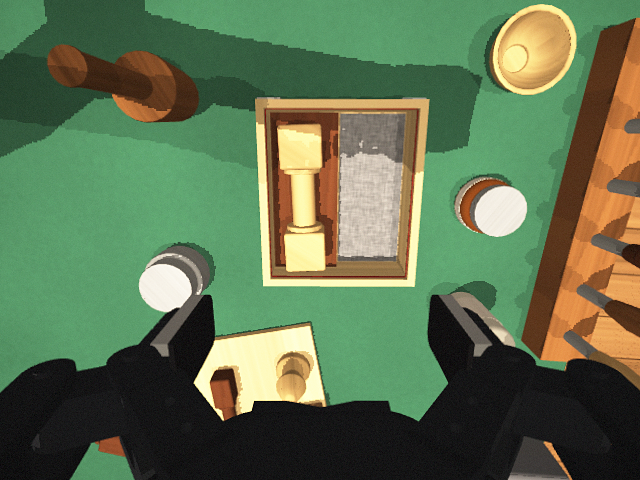

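```bash
cat > meas.py <<'E'
from h import *
def meas(d,what):
    T=d["T"];X=cloud(d,T)
    def b(x0,x1,y0,y1,z0,z1): return (X[...,0]>x0)&(X[...,0]<x1)&(X[...,1]>y0)&(X[...,1]<y1)&(X[...,2]>z0)&(X[...,2]<z1)
    def rep(n,m,z):
        m=cv2.morphologyEx(m.astype(np.uint8),cv2.MORPH_OPEN,np.ones((3,3)))
        k,l,s,_=cv2.connectedComponentsWithStats(m)
        for i in range(1,k):
            if s[i,4]<300: continue
            mm=l==i; r=rect(ray(d,np.argwhere(mm)[:,::-1],z,T))
            print(n,s[i,4],"c",np.round(r[0],1),"LxS",np.round(r[1:3],1),"ang",round(np.degrees(r[3]),2),"z",np.round(np.median(X[mm][:,2]),1))
    for w in what: rep(w[0],b(*w[1:7]),w[7])
    return X
E
python3 - <<'E'
from meas import *
d=pickle.load(open("w_box.pkl","rb"))
meas(d,[("box",430,720,-150,180,67,100,74),("thick",430,720,-150,180,78,100,82),("deep",560,720,-150,180,5,18,12),("raised",460,600,-150,180,28,40,34)])
E
```

```text
box 6103 c [582.6  18.2] LxS [218.4 189. ] ang -86.06 z 74.5
box 4785 c [538.7  12. ] LxS [172.1  48.6] ang -83.98 z 82.1
thick 2002 c [532.9  71. ] LxS [53.2 47.6] ang -84.06 z 82.5
thick 1582 c [544.8 -44.1] LxS [53.6 47.4] ang -85.68 z 82.5
deep 9954 c [625.4  21. ] LxS [202.1  87.7] ang -85.98 z 12.7
raised 5190 c [544.1  13.6] LxS [200.1  95.5] ang -85.84 z 34.7
```

The wrist view shows the box at (257-428, 98-285), the thick spindle in its left half at (302,195) and the deep bed to its right. The sizes match to about 1 mm: box centre (582.4, 18.3) with yaw 3.95°, thick centre (538.7, 12.0) with yaw 6°. Next I'll move the thick spindle.

```bash
python3 - <<'E'
from h import *
ctrl.set_gripper(46,50)
ctrl.move_ptp([538.7,12,120],down(6)); st()
ctrl.move_linear([538.7,12,50],max_speed=120,threshold=12); st()
ctrl.set_gripper(15,50); st()
ctrl.move_linear([538.7,12,130],max_speed=150); st()
wrist("w_thick")
E
```

```text
t 4.66 tcp [540.3  12.  121.2] F [ 1.5  0.1 -0.5] M [ 0.04 -0.05 -0.05] w 46.0 q [-0.56  0.4   0.58  1.98 -0.29  0.85  0.29]
t 5.39 tcp [539.6  11.9  50.7] F [-0.2 -0.3  0.8] M [-0.04 -0.02 -0.01] w 46.3 q [-0.5   0.5   0.52  2.03 -0.38  0.71  0.36]
t 5.8 tcp [539.3  12.1  51.7] F [-3.1  0.6 10.1] M [ 0.06  0.71 -0.04] w 15.5 q [-0.5   0.5   0.52  2.03 -0.38  0.71  0.36]
t 6.48 tcp [538.2  12.3 129.5] F [-0.4 -0.4 -0.4] M [-0.02  0.01  0.02] w 15.0 q [-0.57  0.38  0.59  1.97 -0.28  0.86  0.28]
```

View pics/w_thick.png

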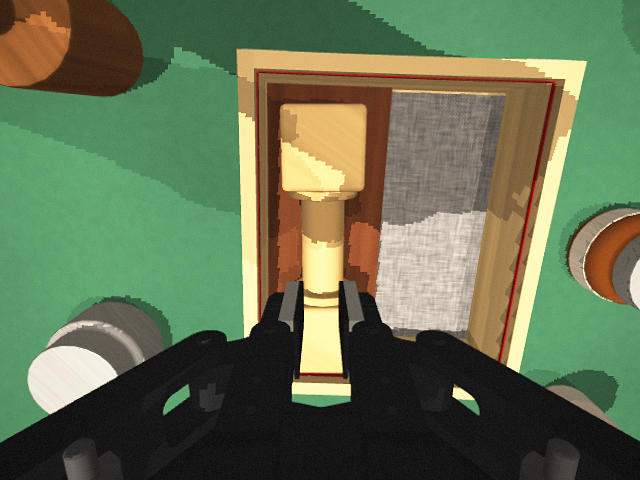

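The gripper closed to 15 mm, so the spindle was not gripped. It still lies on the raised bed with its far block at (323,150). I'll measure before retrying.

```bash
python3 - <<'E'
from meas import *
d=pickle.load(open("w_thick.pkl","rb"))
X=meas(d,[("box",430,720,-150,180,67,100,74),("thick",430,720,-150,180,78,92,82),("waist",500,580,-20,48,62,78,72)])
for u,v in [(323,150),(323,230),(322,270),(322,300),(322,330),(295,300),(350,300),(290,330),(360,320)]: print(u,v,X[v,u].round(1))
E
```

```text
box 18147 c [581.6  30.5] LxS [194.7 188.9] ang -86.04 z 74.5
box 14013 c [539.1  11.4] LxS [175.2  49.3] ang -83.95 z 82.2
box 973 c [548.4 -85.9] LxS [40.3 14.8] ang 4.01 z 74.3
thick 7758 c [532.7  71.3] LxS [53.4 47.4] ang -83.94 z 82.6
thick 2704 c [543.7 -43. ] LxS [54.4 27.3] ang -83.94 z 82.5
waist 3959 c [536.2  13.4] LxS [70.  35.2] ang -83.92 z 71.1
323 150 [532.8  73.4  82.9]
323 230 [538.   25.1  73.1]
322 270 [540.2  -1.1  73.6]
322 300 [542.  -18.4  80.9]
322 330 [544.1 -38.   83.5]
295 300 [527.5  22.7 169.3]
350 300 [547.4  24.7 169.1]
290 330 [527.1  18.6 183.3]
360 320 [549.6  24.4 182.8]
```

```bash
python3 - <<'E'
from meas import *
d=pickle.load(open("w_thick.pkl","rb"))
X=cloud(d,d["T"])
for v in range(276,300,3):
    print(v,[tuple(X[v,u].round(0)) for u in (288,292,296,348,352,356)])
m=(X[...,2]>95)&(X[...,2]<200); P=X[m]; print(P[np.argsort(P[:,2])[:5]].round(1))
d=pickle.load(open("w_box.pkl","rb")); X=cloud(d,d["T"])
m=(X[...,2]>250); P=X[m]; i=np.argsort(P[:,2])[:2000:200]; print(P[i].round(1))
E
```

```text
276 [(np.float64(517.0), np.float64(-23.0), np.float64(35.0)), (np.float64(520.0), np.float64(-23.0), np.float64(35.0)), (np.float64(523.0), np.float64(-23.0), np.float64(34.0)), (np.float64(562.0), np.float64(-19.0), np.float64(34.0)), (np.float64(565.0), np.float64(-18.0), np.float64(35.0)), (np.float64(nan), np.float64(nan), np.float64(nan))]
279 [(np.float64(517.0), np.float64(-26.0), np.float64(35.0)), (np.float64(520.0), np.float64(-25.0), np.float64(35.0)), (np.float64(523.0), np.float64(-25.0), np.float64(35.0)), (np.float64(562.0), np.float64(-21.0), np.float64(36.0)), (np.float64(565.0), np.float64(-21.0), np.float64(35.0)), (np.float64(568.0), np.float64(-20.0), np.float64(35.0))]
282 [(np.float64(523.0), np.float64(22.0), np.float64(152.0)), (np.float64(525.0), np.float64(22.0), np.float64(152.0)), (np.float64(527.0), np.float64(22.0), np.float64(152.0)), (np.float64(548.0), np.float64(24.0), np.float64(150.0)), (np.float64(550.0), np.float64(25.0), np.float64(152.0)), (np.float64(569.0), np.float64(-23.0), np.float64(34.0))]
285 [(np.float64(524.0), np.float64(22.0), np.
[... 1335 characters left out ...]
t64(25.0), np.float64(163.0))]
297 [(np.float64(525.0), np.float64(22.0), np.float64(166.0)), (np.float64(526.0), np.float64(22.0), np.float64(166.0)), (np.float64(528.0), np.float64(22.0), np.float64(166.0)), (np.float64(547.0), np.float64(25.0), np.float64(167.0)), (np.float64(548.0), np.float64(24.0), np.float64(166.0)), (np.float64(550.0), np.float64(24.0), np.float64(165.0))]
[[375.7 115.7  95. ]
 [378.9 121.8  95. ]
 [379.3 121.9  95. ]
 [377.6 119.2  95. ]
 [378.6 116.4  95.1]]
[[516.5  18.6 358.7]
 [602.7  22.9 362.6]
 [517.4  12.2 364.7]
 [512.1  26.2 366.3]
 [517.2  16.9 367.7]
 [606.2  33.  368.9]
 [604.4  32.7 370.1]
 [603.3  14.  371.3]
 [517.2  20.3 372.3]
 [601.7  28.7 373.5]]
```

Finding: the wrist depth puts the fingertips about 22 mm *behind* the TCP at 15 mm opening, at z=152 with the TCP at 129.5. They should stand 11 mm ahead. The failed grasp agrees: the fingers met the waist top (72) with the TCP at 51. The stated overhang is therefore wrong by about 33 mm, and I'll work from the measured tip. I'll go lower slowly under a force guard.

```bash
python3 - <<'E'
from h import *
ctrl.set_gripper(46,50)
ctrl.move_linear([538.7,11.6,58],max_speed=150); st()
print(ctrl.move_linear([538.7,11.6,18],max_speed=50,threshold=8)); st()
ctrl.set_gripper(15,50); st()
ctrl.move_linear([538.7,11.6,50],max_speed=80); st()
wrist("w_thick2")
E
```

```text
t 7.57 tcp [539.2  11.4  58.4] F [-0.1  0.5  0.1] M [ 0.03  0.02 -0.  ] w 45.8 q [-0.51  0.49  0.53  2.02 -0.37  0.72  0.36]
False
t 8.52 tcp [538.9  11.5  18.1] F [-0.1  0.1 -0.3] M [-0.01  0.05 -0.04] w 46.0 q [-0.47  0.55  0.49  2.04 -0.42  0.64  0.4 ]
t 8.82 tcp [539.2  11.6  18.5] F [-1.  -0.1  3.3] M [0.04 0.01 0.08] w 26.7 q [-0.47  0.55  0.49  2.04 -0.42  0.64  0.4 ]
t 9.37 tcp [538.7  11.8  50.4] F [ 0.6 -0.6 -2.5] M [-0.02 -0.    0.02] w 26.6 q [-0.5   0.5   0.52  2.03 -0.38  0.71  0.37]
```

View pics/w_thick2.png

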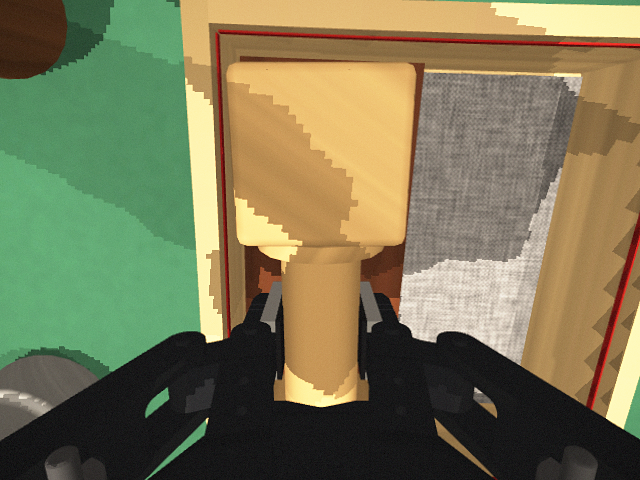

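The spindle is gripped: width is 26.7 and it has lifted clear. Next I'll move it across into the deep bed.

```bash
python3 - <<'E'
from h import *
ctrl.move_linear([624.8,20.9,52],max_speed=130,frame=down(4)); st()
ctrl.move_linear([624.8,20.9,4],max_speed=100,threshold=15); st()
print(ctrl.move_linear([624.8,20.9,-6],max_speed=30,threshold=5)); st()
ctrl.set_gripper(46); st()
ctrl.move_linear([624.8,20.9,90],max_speed=200); st()
wrist("w_thick3")
E
```

```text
t 10.23 tcp [623.6  20.6  51.4] F [-1.2 -0.4 -2.4] M [ 0.03  0.04 -0.04] w 26.9 q [-0.47  0.61  0.52  1.82 -0.41  0.81  0.32]
t 10.67 tcp [624.1  21.   11.1] F [-2.3 -0.7  4.7] M [0.03 0.04 0.03] w 26.7 q [-0.45  0.67  0.49  1.84 -0.44  0.74  0.35]
True
t 10.88 tcp [623.2  20.9  10.4] F [-1.3  0.3  1.1] M [-0.06  0.14  0.02] w 26.6 q [-0.45  0.67  0.49  1.84 -0.44  0.74  0.35]
t 11.2 tcp [612.1  20.4   8.5] F [-24.7  -1.   13.8] M [-0.09  3.6   0.25] w 46.0 q [-0.45  0.67  0.49  1.85 -0.44  0.76  0.35]
t 11.74 tcp [624.3  21.2  89.3] F [-0.7  1.  -0.4] M [-0.03  0.02  0.01] w 46.0 q [-0.49  0.57  0.55  1.8  -0.37  0.88  0.3 ]
```

View pics/w_thick3.png

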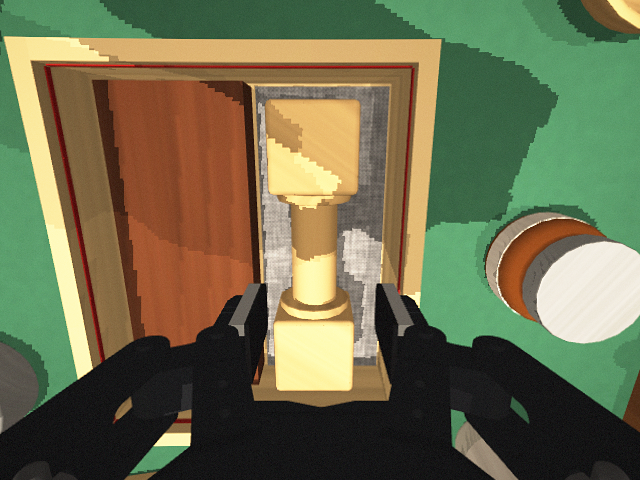

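```bash
python3 - <<'E'
from meas import *
d=pickle.load(open("w_thick3.pkl","rb"))
meas(d,[("thick",560,720,-150,180,54,69,60),("thickall",575,660,-150,180,40,69,60)])
E
```

```text
thick 2562 c [640.9  90.5] LxS [156.3  78.1] ang -44.68 z 65.5
thick 9299 c [615.5  80.7] LxS [52.7 47.4] ang -85.95 z 60.5
thick 6041 c [623.5 -33.1] LxS [54.8 47.3] ang -85.9 z 60.4
thickall 1709 c [616.9 120.4] LxS [85.9  4. ] ang 4.03 z 56.6
thickall 20637 c [619.5  23.3] LxS [167.8  47.4] ang -86.0 z 60.1
thickall 1132 c [622.7 -67.9] LxS [67.8 10.3] ang 4.08 z 44.9
```

The thick spindle lies flat in the deep bed: centre (619.5, 23.3), top at 60.4 against 60 expected, and 5 mm off the bed centre. A finger back brushed the wall on release. Now the slim one.

```bash
python3 - <<'E'
from meas import *
ctrl.move_linear([600,0,200],max_speed=300)
ctrl.move_ptp([445.2,-350,190],down(10.2)); st()
d=wrist("w_slim")
meas(d,[("slim",390,510,-450,-240,35,60,42),("slim>25",390,500,-450,-240,22,60,35)])
E
```

```text
t 13.75 tcp [ 446.3 -348.6  189.5] F [-0.3  0.2 -0.1] M [-0.07 -0.01 -0.07] w 46.0 q [ 0.01  0.38  0.75  1.86 -0.3   1.02  1.07]
slim 4969 c [ 446.3 -347.1] LxS [167.5  29.7] ang -79.7 z 42.2
slim>25 5595 c [ 446.5 -348.6] LxS [171.4  30.4] ang -79.7 z 41.9
```

View pics/w_slim.png

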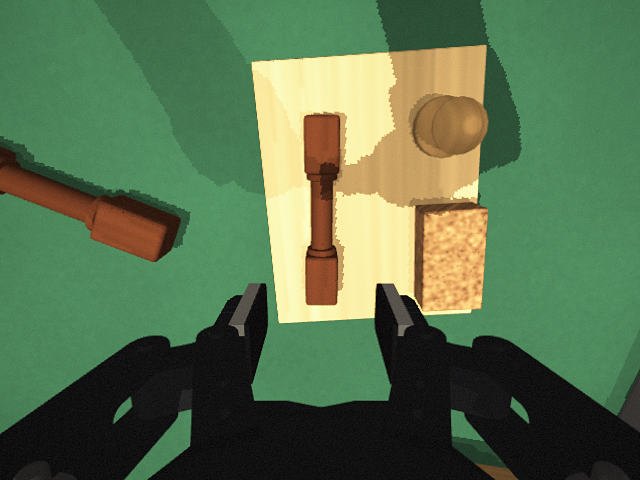

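The slim spindle runs from (322,115) to (322,305), with its waist at (321,213). The cork block starts at column 415, about 75 mm away, so it's clear. Next I'll grasp.

```bash
python3 - <<'E'
from h import *
d=pickle.load(open("w_slim.pkl","rb")); X=cloud(d,d["T"])
P=X[250:340,200:440].reshape(-1,3); P=P[P[:,2]>150]; print("tip z",np.percentile(P[:,2],[0.2,1,3]).round(1))
ctrl.set_gripper(36,40)
ctrl.move_linear([446.3,-348,30],max_speed=180,threshold=12)
print(ctrl.move_linear([446.3,-348,-7],max_speed=50,threshold=6)); st()
ctrl.set_gripper(8,40); st()
ctrl.move_linear([446.3,-348,110],max_speed=180); st()
d=wrist("w_slim2")
E
```

```text
tip z [209.  210.3 213.1]
True
t 15.78 tcp [ 445.9 -347.6   -5.2] F [-1.1  1.4  5.7] M [0.24 0.07 0.05] w 36.2 q [ 0.17  0.64  0.56  1.99 -0.55  0.66  1.26]
t 16.07 tcp [ 446.9 -348.5   -3.9] F [ 0.5  1.4 13.6] M [0.26 0.19 0.02] w 18.4 q [ 0.17  0.64  0.56  1.99 -0.55  0.66  1.26]
t 16.86 tcp [ 445.6 -347.1  108.8] F [-0.5  0.2 -1.3] M [ 0.05 -0.   -0.01] w 18.9 q [ 0.07  0.48  0.69  1.93 -0.4   0.87  1.15]
```

View pics/w_slim2.png

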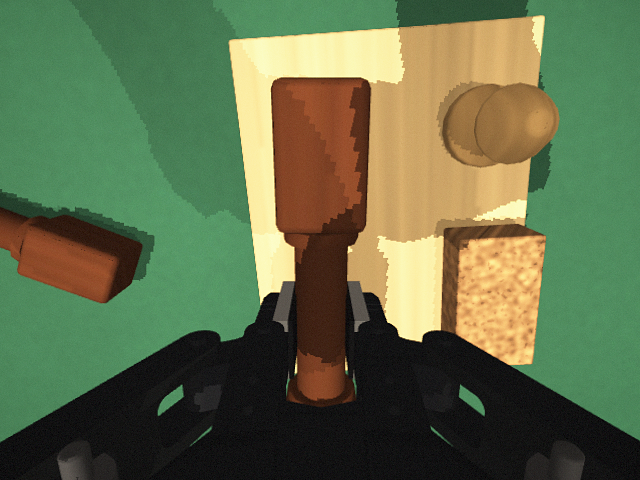

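```bash
python3 - <<'E'
from meas import *
ctrl.move_linear([446.3,-348,190],max_speed=250)
ctrl.move_ptp([540,15.4,140],down(4)); st()
ctrl.move_linear([540,15.4,28],max_speed=150,threshold=15); st()
print(ctrl.move_linear([540,15.4,14],max_speed=30,threshold=5)); st()
ctrl.set_gripper(34); st()
ctrl.move_linear([540,15.4,120],max_speed=200); st()
d=wrist("w_slim3")
meas(d,[("slim",480,600,-150,180,58,67,64),("slimall",490,580,-150,180,44,67,60),("thick",585,660,-150,180,52,67,60)])
E
```

```text
t 18.78 tcp [540.   13.7 140.1] F [-0.7 -0.2 -1.4] M [-0.02  0.03  0.06] w 18.7 q [-0.69  0.4   0.75  1.97 -0.35  0.9   0.31]
t 19.68 tcp [540.8  15.   28.7] F [ 0.9  0.1 -0.8] M [-0.04  0.01 -0.03] w 18.9 q [-0.58  0.56  0.62  2.04 -0.51  0.69  0.45]
True
t 20.08 tcp [540.6  15.6  18.1] F [-0.8 -0.7  4.5] M [-0.04  0.22  0.06] w 18.5 q [-0.56  0.58  0.61  2.05 -0.53  0.67  0.46]
t 20.38 tcp [539.7  15.7  17.3] F [-0.8  0.5  0.1] M [-0.   -0.01 -0.03] w 34.4 q [-0.56  0.58  0.61  2.05 -0.53  0.67  0.46]
t 21.05 tcp [539.2  15.8 119.2] F [0.1 0.3 0.1] M [0.03 0.09 0.01] w 34.0 q [-0.67  0.43  0.74  1.99 -0.38  0.86  0.34]
slim 1225 c [594.3  82.1] LxS [46.5  9.8] ang -89.28 z 60.4
slim 8977 c [540.1  17. ] LxS [167.9  29.6] ang -85.88 z 64.3
slim 810 c [545.8 -82.8] LxS [79.1  6.5] ang 4.12 z 62.2
slimall 313 c [557.8 116.6] LxS [41.5  2.6] ang 3.96 z 54.2
slimall 1528 c [497.3  54.4] LxS [137.9  43.9] ang 74.9 z 54.1
slimall 10699 c [540.2  15.7] LxS [171.   30.2] ang -85.88 z 64.0
slimall 1909 c [542.9 -81.3] LxS [75.  16.5] ang 4.1 z 56.1
thick 7368 c [614.1  80.6] LxS [52.8 49.4] ang -86.3 z 60.5
thick 3062 c [621.4 -25.3] LxS [49.2 40.7] ang 4.22 z 60.3
```

View pics/w_slim3.png

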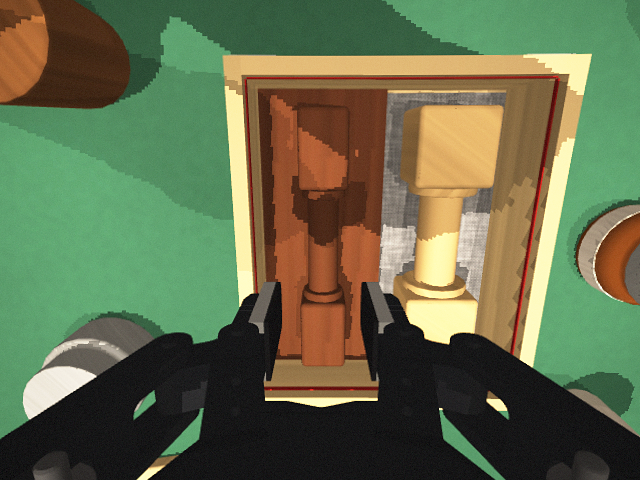

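Both spindles lie flat: slim centre is (540.2, 16) with its top at 64.2 against 64 expected. Now the lid. I'll plan a tilted approach along the plate normal.

```bash
cat > lid.py <<'E'
from meas import *
def plane(P,n0=np.array([-.5726,-.0263,.8194]),c0=None,tol=4):
    c=np.array(c0,float);n=n0
    for _ in range(5):
        I=abs((P-c)@n)<tol; c=P[I].mean(0); n=np.linalg.svd(P[I]-c,full_matrices=False)[2][2]; n*=np.sign(n[2])
    return c,n
def toolR(n,az):
    x=np.array([np.cos(np.radians(az)),np.sin(np.radians(az)),0]); x-=n*(x@n); x/=np.linalg.norm(x)
    return np.c_[x,np.cross(-n,x),-n]
def lidmeas(X):
    m=(X[...,0]>380)&(X[...,0]<640)&(X[...,1]>230)&(X[...,1]<490)&(X[...,2]>30)&(X[...,2]<210)
    P=X[m]; P=P[~np.isnan(P[:,0])]
    c,n=plane(P,c0=[508.8,357.6,104.9])
    x=np.array([1,0,0])-n*n[0]; x/=np.linalg.norm(x); y=np.cross(n,x)
    H=(P-c)@n; Q=P[(H>35)&(H<45)]; 
    uv=np.c_[(Q-c)@x,(Q-c)@y].astype(np.float32); r=rect(uv)
    print("plane c",c.round(1),"n",n.round(4),"tilt",np.degrees(np.arccos(n[2])).round(2),"handle top n",len(Q),"LxS",np.round(r[1:3],1),"ang in plane(y=90)",np.degrees(r[3]).round(2),"h",np.median((Q-c)@n).round(1))
    cen=c+x*r[0][0]+y*r[0][1]   # handle foot point on plate top plane
    a=r[3]; yv=x*np.cos(a)+y*np.sin(a); yv*=np.sign(yv[1]); xv=np.cross(yv,n)
    print("foot",cen.round(1),"lid x",xv.round(4),"lid y",yv.round(4))
    return cen,xv,yv,n
E
python3 - <<'E'
from lid import *
t=pickle.load(open("s0.pkl","rb"))["top"]
cen,x,y,n=lidmeas(cloud(t))
R=np.c_[x,np.cross(-n,x),-n]; rv=Ro.from_matrix(R).as_rotvec()
for h in(190,60,-8): print(h,(cen+n*h).round(1),ctrl.solve_ik(cen+n*h,rv))
print(ctrl.solve_ik(cen+[0,0,200],rv))
print(ctrl.solve_ik([582,18,60],down(4)),ctrl.solve_ik([582,18,200],down(4)))
E
```

```text
plane c [508.5 357.5 104.7] n [-0.5728 -0.0262  0.8193] tilt 34.99 handle top n 436 LxS [110.2  19.6] ang in plane(y=90) -87.14 h 39.6
foot [506.3 359.3 103.3] lid x [0.8187 0.0316 0.5734] lid y [-0.0409  0.9992  0.0033]
190 [397.5 354.3 258.9] [-1.02963725  0.04427775 -0.09594554  2.13955162  0.78172216  0.80773944
 -1.59816836]
60 [472.  357.7 152.4] [-1.70802877  0.37410065  0.905501    2.20295464  0.51602879  0.32029932
 -1.3212774 ]
-8 [510.9 359.5  96.7] [-1.35004841  0.44828235  0.55168959  2.17207339  0.94562214  0.26671849
 -1.73525753]
[-1.34689725  0.10771689  0.47195804  1.97175377  0.60573899  0.73837613
 -1.23384427]
[-0.58756211  0.57743482  0.66205022  1.92751921 -0.48630318  0.80093816
  0.41333437] [-0.69092059  0.40519166  0.78195822  1.81131099 -0.32442985  1.05806553
  0.28220252]
```

```bash
python3 - <<'E'
from lid import *
t=pickle.load(open("s0.pkl","rb"))["top"]
cen,x,y,n=lidmeas(cloud(t))
rv=Ro.from_matrix(np.c_[x,np.cross(-n,x),-n]).as_rotvec()
ctrl.move_linear([545,60,250],max_speed=300)
ctrl.set_gripper(60,80)
ctrl.move_ptp(cen+n*170,rv); st()
d=wrist("w_lid"); lidmeas(cloud(d,d["T"]))
E
```

```text
plane c [508.5 357.5 104.7] n [-0.5728 -0.0262  0.8193] tilt 34.99 handle top n 436 LxS [110.2  19.6] ang in plane(y=90) -87.14 h 39.6
foot [506.3 359.3 103.3] lid x [0.8187 0.0316 0.5734] lid y [-0.0409  0.9992  0.0033]
t 23.61 tcp [409.8 354.1 242.6] F [ 0.2  0.3 -0.2] M [-0.06  0.56  0.02] w 59.7 q [-1.22  0.07  0.13  2.16  0.8   0.75 -1.61]
plane c [502.1 375.2  99.3] n [-0.5739 -0.0262  0.8185] tilt 35.07 handle top n 2757 LxS [108.7  17.8] ang in plane(y=90) -86.81 h 39.8
foot [506.4 359.3 101.7] lid x [0.8176 0.0373 0.5745] lid y [-0.0456  0.999  -0.    ]
```

View pics/w_lid.png

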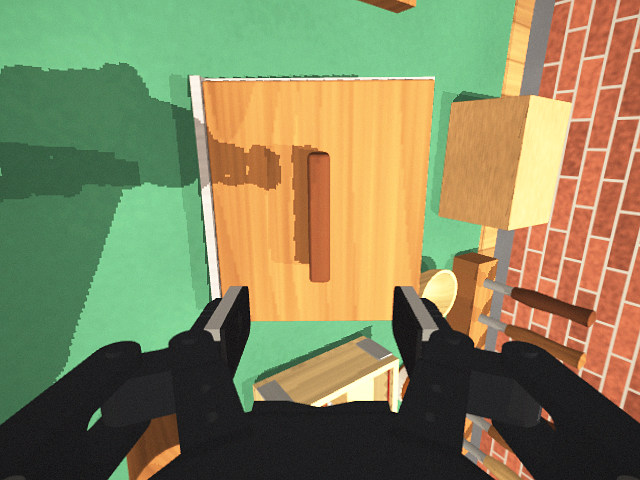

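The handle at (318,152-282) measures the same from both cameras: the foot agrees within 2 mm and the tilt is 35.1°. Next I'll grasp it.

```bash
python3 - <<'E'
from lid import *
d=pickle.load(open("w_lid.pkl","rb")); cen,x,y,n=lidmeas(cloud(d,d["T"]))
rv=Ro.from_matrix(np.c_[x,np.cross(-n,x),-n]).as_rotvec()
np.savez("lid.npz",cen=cen,x=x,y=y,n=n)
ctrl.set_gripper(42,90)
ctrl.move_linear(cen+n*40,max_speed=150,frame=rv,threshold=15); st()
print(ctrl.move_linear(cen-n*8,max_speed=50,threshold=7)); s=st()
print("h",(s["tcp_pos"]-cen)@n)
ctrl.set_gripper(8,90); s=st()
print("h",(s["tcp_pos"]-cen)@n,"x",(s["tcp_pos"]-cen)@x,"y",(s["tcp_pos"]-cen)@y)
E
```

```text
plane c [502.1 375.2  99.3] n [-0.5739 -0.0262  0.8185] tilt 35.07 handle top n 2757 LxS [108.7  17.8] ang in plane(y=90) -86.81 h 39.8
foot [506.4 359.3 101.7] lid x [0.8176 0.0373 0.5745] lid y [-0.0456  0.999  -0.    ]
t 25.0 tcp [483.3 358.8 135. ] F [-0.8  1.  -0.4] M [-0.04  0.58  0.02] w 42.1 q [-1.15  0.31  0.23  2.18  1.03  0.47 -1.79]
False
t 26.11 tcp [510.9 359.7  95.4] F [-0.4 -0.   0.2] M [-0.02  0.58 -0.02] w 42.0 q [-1.15  0.41  0.29  2.16  1.14  0.37 -1.9 ]
h -7.814439967832641
t 26.45 tcp [510.7 359.7  95.6] F [-4.4 -0.7  5.9] M [-0.23  0.8  -0.1 ] w 16.5 q [-1.15  0.41  0.29  2.16  1.14  0.37 -1.9 ]
h -7.511517542619997 x -0.0027320332823301493 y 0.24707980785599515
```

```bash
python3 - <<'E'
from lid import *
z=np.load("lid.npz"); cen,x,y,n=[z[k] for k in("cen","x","y","n")]
p=cen-n*8
ctrl.move_linear(p+n*35,max_speed=80); s=st()
ctrl.move_linear(p+n*35+[0,0,120],max_speed=150); s=st()
print(ctrl.solve_ik([582.4,18.3,200],down(3.95)))
wrist("w_lid2")
E
```

```text
t 27.03 tcp [490.8 358.3 123.7] F [ 0.1  0.  -2.6] M [-0.1   1.   -0.04] w 17.0 q [-1.15  0.34  0.25  2.17  1.06  0.44 -1.82]
t 27.98 tcp [490.4 357.8 242.3] F [-0.3  0.2 -4.1] M [ 0.    0.99 -0.03] w 16.7 q [-1.08  0.16  0.15  2.06  0.76  0.67 -1.44]
[-0.40183315  0.341977    0.38268562  1.79517472 -0.14639617  1.03222436
  0.10505902]
```

View pics/w_lid2.png

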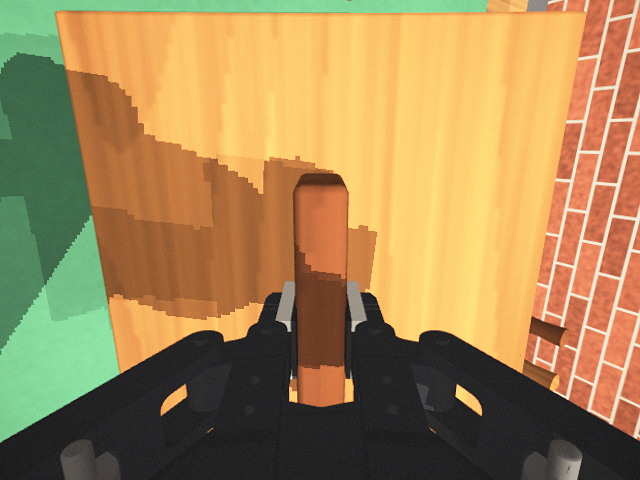

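The lid hangs squarely, with its edges visible at columns 57-585 and row 12. Next I'll measure its pose in the tool frame, then move it over the box.

```bash
cat > lidtool.py <<'E'
from lid import *
def lidtool(d):
    X=cloud(d,d["tool_from_camera"])
    m=(abs(X[...,2]+8)<25)&(X[...,1]<40) ; m&=~np.isnan(X[...,0])
    P=X[m]; P=P[(abs(P[:,0])<110)&(P[:,1]<-15)&(P[:,1]>-130)]
    c,n=plane(P,n0=np.array([0,0,-1.]),c0=[0,-70,7.5],tol=5); n=n*np.sign(-n[2])
    M=(abs((X-c)@n)<4)&(X[...,1]<0)&(abs(X[...,0])<115)
    M=cv2.morphologyEx(M.astype(np.uint8),cv2.MORPH_OPEN,np.ones((3,3)))>0
    Q=X[M]; 
    ys=Q[:,1]; out=[]
    for lo in range(-100,-24,8):
        q=Q[(ys>lo)&(ys<lo+8)]; out.append((lo+4,np.percentile(q[:,0],.3),np.percentile(q[:,0],99.7)))
    o=np.array(out); 
    pl=np.polyfit(o[:,0],o[:,1],1);pr=np.polyfit(o[:,0],o[:,2],1)
    far=[np.percentile(Q[(Q[:,0]>a)&(Q[:,0]<a+20),1],.3) for a in range(-80,80,20)]
    pf=np.polyfit(np.arange(-70,90,20),far,1)
    print("plane z at 0: ",(c@n/n[2]).round(1),"n",n.round(4)); print("x edges at y=0",pl[1].round(1),pr[1].round(1),"slopes",np.round([pl[0],pr[0],pf[0]],4),"far y",pf[1].round(1),"widths",(o[:,2]-o[:,1]).round(0))
E
python3 - <<'E'
from lidtool import *
d=pickle.load(open("w_lid2.pkl","rb")); lidtool(d)
E
```

```text
lid.py:5: RuntimeWarning: Mean of empty slice.
  I=abs((P-c)@n)<tol; c=P[I].mean(0); n=np.linalg.svd(P[I]-c,full_matrices=False)[2][2]; n*=np.sign(n[2])
  ret = um.true_divide(
Traceback (most recent call last):
  File "lidtool.py", line 6, in lidtool
    c,n=plane(P,n0=np.array([0,0,-1.]),c0=[0,-70,7.5],tol=5); n=n*np.sign(-n[2])
        ~~~~~^^^^^^^^^^^^^^^^^^^^^^^^^^^^^^^^^^^^^^^^^^^^^^^
  File "lid.py", line 5, in plane
    I=abs((P-c)@n)<tol; c=P[I].mean(0); n=np.linalg.svd(P[I]-c,full_matrices=False)[2][2]; n*=np.sign(n[2])
                                          ~~~~~~~~~~~~~~~~~~~~~~~~~~~~~~~~~~~~~~~~~~~~^^^
IndexError: index 2 is out of bounds for axis 0 with size 0
```

```bash
sed -i 's/c0=\[0,-70,7.5\],tol=5/c0=[0,-70,-7.5],tol=8/; s/n0=np.array(\[0,0,-1.\])/n0=np.array([0,0,1.])/' lidtool.py
python3 - <<'E'
from lidtool import *
d=pickle.load(open("w_lid2.pkl","rb")); lidtool(d)
E
```

```text
plane z at 0:  -7.5 n [ 4.e-04 -1.e-03 -1.e+00]
x edges at y=0 -97.9 97.8 slopes [-0.0045  0.0013 -0.0009] far y -112.8 widths [195. 195. 195. 195. 195. 195. 195. 195. 195. 196.]
```

```bash
python3 - <<'E'
from lidtool import *
rv=down(3.95)
ctrl.move_ptp([540,300,260],rv); st()
ctrl.move_ptp([582.5,18.3,160],rv); st()
ctrl.wait(0.3); s=st(); print(Ro.from_rotvec(s["tool_rot"]).as_matrix().round(4))
ctrl.move_linear([582.5,18.3,96],max_speed=100,threshold=15)
ctrl.wait(0.2);st()
d=wrist("w_lid3"); lidtool(d)
t=ctrl.snapshot("top"); pickle.dump(t,open("t3.pkl","wb")); cv2.imwrite("pics/top3.png",cv2.cvtColor(t["img"],cv2.COLOR_RGB2BGR))
t=ctrl.snapshot("scene"); cv2.imwrite("pics/scene3.png",cv2.cvtColor(t["img"],cv2.COLOR_RGB2BGR)[170:400,180:500].repeat(2,0).repeat(2,1))
E
```

```text
t 28.97 tcp [539.  300.2 258.8] F [ 1.   0.6 -4.1] M [ 0.02 -0.01  0.04] w 16.7 q [-0.7   0.34  0.17  1.63 -0.06  1.18 -0.45]
t 30.12 tcp [583.   20.9 160.5] F [ 0.3  0.2 -2.4] M [ 0.04 -0.03  0.03] w 16.3 q [-0.31  0.38  0.26  1.83 -0.12  0.95  0.08]
t 30.43 tcp [582.7  19.3 160.2] F [ 0.5  0.2 -3. ] M [ 0.   -0.02 -0.  ] w 16.6 q [-0.31  0.38  0.27  1.83 -0.12  0.95  0.08]
[[ 9.975e-01  7.050e-02  5.000e-04]
 [ 7.050e-02 -9.975e-01  3.000e-04]
 [ 5.000e-04 -3.000e-04 -1.000e+00]]
t 31.42 tcp [583.1  18.3  96.8] F [-0.8 -0.3 -3. ] M [ 0.02  0.03 -0.03] w 16.9 q [-0.29  0.45  0.25  1.88 -0.15  0.82  0.1 ]
plane z at 0:  -7.4 n [ 1.e-04 -1.e-03 -1.e+00]
x edges at y=0 -98.2 97.4 slopes [-0.0042  0.002  -0.0012] far y -112.7 widths [195. 195. 195. 195. 195. 195. 196. 196. 196. 195.]
```

View pics/w_lid3.png

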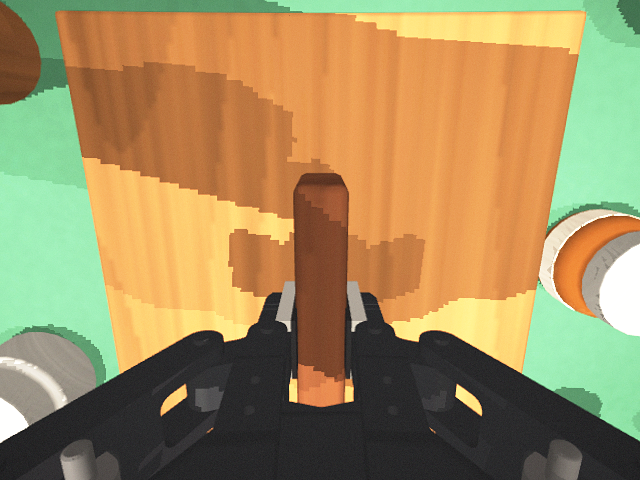

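View pics/scene3.png

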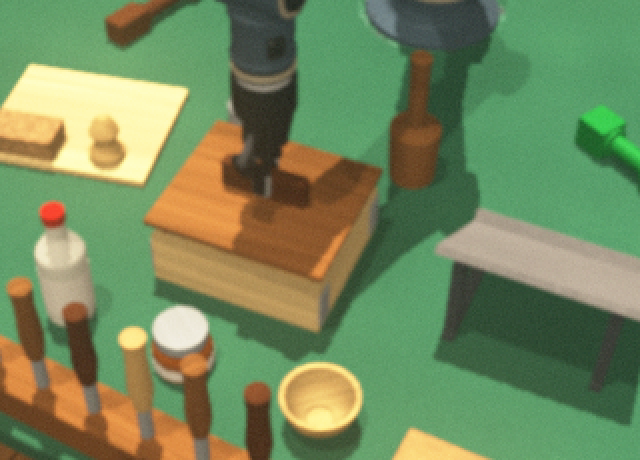

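The lid hovers square over the box. Next I'll lower it with a force guard; it should seat at TCP z≈75.5.

```bash
python3 - <<'E'
from lidtool import *
print(ctrl.move_linear([582.5,18.3,73.5],max_speed=25,threshold=10)); ctrl.wait(0.2); s=st()
d=wrist("w_lid4"); lidtool(d); X=cloud(d,d["T"])
P=X[60:200,150:500].reshape(-1,3); print("plate top z",np.nanpercentile(P[:,2],[10,50,90]))
E
```

```text
True
t 32.52 tcp [582.3  18.3  76.3] F [-0.3 -0.4  5.7] M [ 0.01  0.02 -0.01] w 16.8 q [-0.29  0.48  0.24  1.9  -0.16  0.78  0.11]
plane z at 0:  -7.4 n [-1.8e-03 -8.0e-04 -1.0e+00]
x edges at y=0 -98.1 97.4 slopes [-0.0038  0.0014 -0.0001] far y -112.7 widths [195. 195. 195. 195. 195. 195. 195. 195. 196. 195.]
plate top z [82.82132961 83.66697008 84.5892082 ]
```

The plate top is at 83.6 against 83 when seated. Contact came at the right height, so I'll release.

```bash
python3 - <<'E'
from lidtool import *
ctrl.set_gripper(40); st()
ctrl.move_linear([582.3,18.3,230],max_speed=150); st()
ctrl.wait(0.2)
d=wrist("w_fin")
X=meas(d,[("lid",430,720,-150,180,79,90,83),("handle",430,720,-150,180,112,135,123)])
m=(X[...,2]>79)&(X[...,2]<90)&(X[...,0]>490)&(X[...,0]<675)&(X[...,1]>-90)&(X[...,1]<125)
c,n=plane(X[m],n0=np.array([0,0,1.]),c0=[582,18,83.5]); print(c.round(1),n.round(4),"tilt",np.arccos(n[2]))
for nme in("top","scene"):
    t=ctrl.snapshot(nme); pickle.dump(t,open(nme+"_f.pkl","wb")); cv2.imwrite(f"pics/{nme}_f.png",cv2.cvtColor(t["img"],cv2.COLOR_RGB2BGR))
E
```

```text
t 32.92 tcp [580.7  18.3  74.8] F [0.4 0.7 0.9] M [ 0.   -0.02  0.01] w 40.1 q [-0.29  0.48  0.24  1.9  -0.16  0.78  0.11]
t 34.1 tcp [581.6  18.3 229. ] F [-0.1 -0.   0.4] M [-0.01  0.01 -0.01] w 40.3 q [-0.32  0.31  0.28  1.75 -0.09  1.1   0.06]
lid 51384 c [582.3  18.3] LxS [226.3 197.7] ang -85.91 z 83.7
handle 3207 c [581.7  18.3] LxS [108.5  17.7] ang -85.48 z 123.4
[581.2  36.4  83.7] [-9.e-04  0.e+00  1.e+00] tilt 0.000919655362026849
```

View pics/w_fin.png

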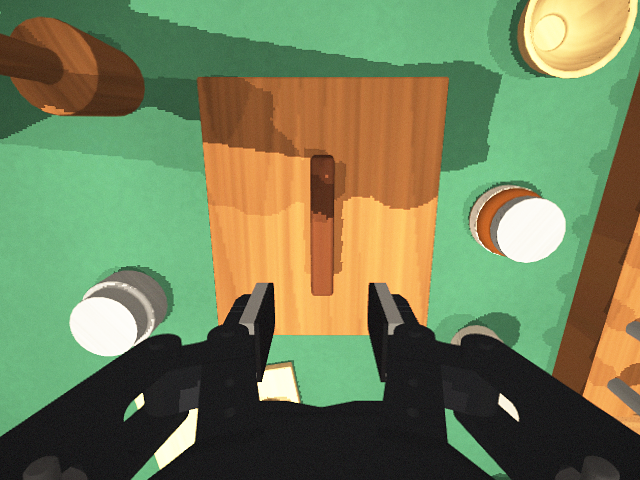

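View pics/scene_f.png

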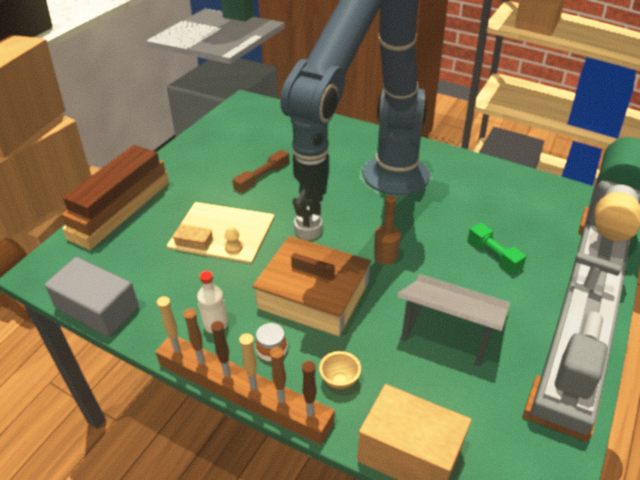

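The lid, at (200-448, 77-335) in the wrist view, is centred on the box, level and home. The bystanders stand at the same pixels as at the start. Handing in.

```bash
python3 - <<'E'
from h import *
ctrl.job_done(); st()
E
```

```text
the job is handed in; nothing more can be done
the job is handed in; nothing more can be done
```

I packed both spindles, closed the box with the lid, and handed the job in after about 34.5 s of the 64 s allowed. No verdict is reported. My own last measurements met every placement limit.

| Item | Last measurement | Limit |
|---|---|---|
| Thick spindle in the deep bed | about 5.5 mm from the bed centre, top at 60.4 mm (60 expected, so flat) | 35 mm |
| Slim spindle on the raised bed | under 2 mm from the bed centre, top at 64.2 mm (64 expected, so flat) | 35 mm |
| Lid position | within about 1 mm of the box centre | 9 mm |
| Lid angle to box | about 0.001–0.01 rad (plate and handle outlines) | 0.12 rad |
| Lid height | plate top at 83.7 mm (83 expected), so underside about 0.7 mm above the rim | 2.5 mm above |
| Lid tilt | 0.001 rad | 0.03 rad |

The spindles were measured before the lid went on, not after. In the last scene picture the bystanders were standing where they began; I compared them by eye and did not measure them. The gripper was clear of everything.

Three things disagreed or went wrong on the way:
- **Fingertip position:** the fingertips were really 16–29 mm behind the TCP, depending on the opening, not 11 mm ahead of it as `ctrl.finger_overhang` says. My first grasp of the thick spindle closed above its waist because of this. The spindle did not move, and after that I used the measured tip position.
- **Thick spindle placing:** the lowering stopped early on contact, about 14 mm above where it should have rested. On release a finger pushed against the box wall with about 25 N and the spindle dropped the last bit. It still ended flat.
- **Slim spindle grasp:** the fingertips touched the board lightly, at 6–14 N.

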